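# Open the pressure cap of the spray tank

### The arm

A 6-joint arm with a two-finger parallel gripper is mounted at the origin on a cart in front of the work surface, level with it; the furniture and walls round the work are solid. World frame = base frame: x ahead of the robot, y to its left, z up, the work surface at z = 0. Lengths are in mm, angles in rad, forces in N, time in s.
With the tool pointing down it reaches from about 350 to 975 mm from the base axis. Payload 7.1 kg.
Tool frame: the origin (TCP) lies at the very end of the fingers, on their centre line; the grasp point (between the pads) lies 19 mm behind it; z points along the fingers, y is the line along which they close (so a half turn about z gives the same grasp; the last joint's range is limited). The gripper opens to 88 mm and grips with 3 to 60 N. Pads are 20 mm wide; open, the fingers measure 115 mm over their backs; the gripper's body (75 mm by 178 mm) begins 61 mm behind the grasp point.
Start: joints at [1.209, 0.423, 1.63, -0, 1.089, -0.019], TCP at [210.046, 588.63, 222.675] pointing down, gripper open.
Joint ranges: [-3, 3], [-0.9, 2.11], [0.09, 2.58], [-1.31, 4.45], [0.11, 2.69], [-2.54, 2.54]. Speed limits (rad/s): [2.39, 2.39, 3.01, 3.14, 3.14, 3.14].

### API

Orientations are given as a unit quaternion [w, x, y, z].
In Python, from rig import r gives the robot as it stands. The module is installed in compiled form; this text tells all that it offers.
- The arm moves only by the shell command python3 -m pendant [FORCE], which reads ROWS from standard input. ROWS is 1 to 20 rows, parted by a bar, with the numbers parted by spaces; each row has 5 numbers: the finger opening in mm, then dx, dy, dz in mm, then a turn about the tool's z in rad; each row is the pose to reach, as a shift and turn from the pose commanded when the command began, along the tool's axes at that moment; what a row does not reach only later rows make up. A row lasts 1/12 s, in which the tool goes at most 41.7 mm and 0.125 rad, less where a joint would pass 70% of its speed; a pose out of reach is approached as far as the arm can. The fingers move at their own pace and stop on an object; FORCE is the grip in N (left out, the last holds). Time passes only in rows, so rows that do not move let the fingers close. It prints the time, the measured TCP pose, the force, the opening and the grip force at its end. Input that does not fit is refused with a message, and nothing moves.
- r.read_state(): the state, without advancing time (a new reading comes with each control period).
- r.snapshot(name): name is "scene" or "side" or "wrist"; returns a dict with "color" (384x512x3 uint8, red, green, blue), "K" (3x3 intrinsics, pixels), "world_from_camera" (4x4, takes a point from camera to world coordinates); the wrist camera has in their place "hand_eye" (4x4, takes a point from camera to tool coordinates, whose origin is the TCP and whose axes are the flange's). Camera axes: x right, y up, looking along -z (the intrinsics and any distortion apply to the point x, -y, -z); pixel columns grow to the right and rows downward; lengths in mm; the calibration is good to about 2 mm. A picture is of the moment at which its call begins: read the wrist's pose just before it. There is no depth.
- r.finish_job(): hands the job in; it is judged then, once.
The state is a dict: "time": time; "joint_positions": joint angles; "joint_vel": joint speeds; "effort": joint torques, N m; "ee_pos": TCP position; "orientation": TCP orientation; "force": force on the tool from outside, world axes, zero at the start; "wrist_torque": the same for the moment, N m; "opening": finger opening in mm; "finger_force": force on a finger pad.
Only numpy, scipy, OpenCV 4.12 (cv2) and the standard library are available. Lean on these libraries where they do the work, as an engineer would, in place of code of your own. Each camera call takes 0.05 s, during which the arm holds its last target. There are 200 camera calls.

### The job

Open the small steel spray tank for refilling. Its black cap is a pressure cap: turn it anticlockwise until you feel its first stop, push it down there against its spring and turn it on past the stop until it comes to its second stop and is free, without ever forcing it. Then lift it off, set it down gently, handle up, in the middle of the steel drip dish, and leave the other things where they are.

Things in the scene. Friction and masses are not known exactly. Their poses are not given: they have to be found in the camera images.
- tank: Upright stainless tank of 116 mm diameter that cannot move, foot 128 mm across, gauge on one side, brass valve and nozzle on another. Origin: centre of its underside on the table; z up along the common axis of tank, neck and cap.
- cap: Loose black plastic cap on the tank's neck, 0.13 to 0.21 kg: ribbed round skirt of 64 mm diameter, 32.5 mm high to its flat top, on which stands a straight bar handle, 54 mm long (cap's x), 12 mm thick (y), reaching 57.5 mm. Origin: centre of the skirt's lower edge, z up; shut, it is at z = 150 mm in the tank's frame; lifted 25 mm it is clear of the neck.
- cap_grip (a point): Centre of the cap's bar handle, on the cap's axis, 44.5 mm above the cap's origin; x along the bar. The bar rises 25 mm above the cap's flat top.
- neck_rim (a point): Centre of the neck's rim, 168 mm above the tank's origin. The hidden track round the neck, 52 mm wide: from above the cap turns anticlockwise to its first stop, 14 to 44 degrees from where it stands (different each time, not to be seen, only felt), then once pushed down 37 to 40 degrees more to the second stop, where it is free to be lifted straight off.
- cap_top (a point): Centre of the cap's flat top, 32.5 mm above its origin. A spring pushes the cap up: 6 N, and 1.5 N more per mm. It goes down over 1.5 mm only at the first stop or up to 4 degrees before; 4 mm are needed to pass, it bottoms at 6.5 mm (16 N). It turns against about 0.1 N m; at a stop the moment rises steeply: 0.15 to 0.4 N m shows the stop, over 0.6 is forcing.
- dish: Loose shallow round steel dish on the table, 0.3 kg, 128 mm across its rim, 14 mm high, flat floor 3 mm thick and about 105 mm across. Origin: centre of its underside, z up.
- price_stamp: Wooden price stamp, 33x58x76 mm, origin at the centre of its underside; stays where it is.
- tape_roll: Roll of brown tape lying flat, 93x91x48 mm, origin at the centre of its underside; stays where it is.
- choc_bar_1: Green packet, 52x150x12 mm, origin at the centre of its underside; stays where it is.
- choc_bar_2: Brown packet, 58x149x13 mm, origin at the centre of its underside; stays where it is.
- mint_box_0: Red carton, 49x73x122 mm, upright, origin at the centre of its underside; stays where it is.
- mint_box_1: Brown carton, 55x63x102 mm, upright, origin at the centre of its underside; stays where it is.
- shop_scissors: Scissors with orange handles, 87x199x9 mm, origin at the middle of the underside; stay where they are.
Not all that is in view belongs to the job. Of the things shaped like the cap, the black one is meant.

How it is judged:
By the outcome, as a careful person would: the job done as asked, in the order asked, and still so for the second after the job is handed in, with the robot touching nothing.
It also fails if it takes over 72 s, if anything falls off the work surface, if the arm or the gripper's body presses on something with over 40 N, if the wrist force passes 120 N, or if a joint passes its speed limit or range.

## Working session

There is one attempt and no reset: what is moved stays moved. The work goes in short steps, Python scripts to look and compute and a shell command to move; the robot and the scene stay as the last step left them, time stands still between calls to the robot, and variables do not carry over. Pictures are saved under pics/ and viewed, at most 10 in all, crops included, and the job is handed in when it is done.

```bash
mkdir -p pics; python3 - <<'E'
from rig import r
import cv2,numpy as np,pickle
s=r.read_state();print({k:np.round(v,3).tolist() for k,v in s.items()})
D={}
for n in("scene","side","wrist"):
    D[n]=d=r.snapshot(n);cv2.imwrite(f"pics/{n}0.png",d["color"][:,:,::-1])
    print(n,{k:np.round(v,3).tolist() for k,v in d.items() if k!="color"})
pickle.dump((s,D),open("d0.pkl","wb"))
a=np.hstack([D["scene"]["color"],D["side"]["color"]])
E
```

```text
{'time': 0.0, 'joint_positions': [1.209, 0.424, 1.631, -0.0, 1.089, -0.019], 'joint_vel': [-0.0, 0.0, -0.0, -0.001, -0.001, 0.001], 'effort': [0.0, -54.463, -27.368, 0.064, 0.023, -0.0], 'ee_pos': [209.855, 588.152, 221.934], 'orientation': [-0.0, 0.171, 0.985, -0.001], 'force': [0.703, -0.228, 0.04], 'wrist_torque': [-0.021, 0.019, 0.027], 'finger_force': 0.0, 'opening': 87.68}
scene {'K': [[352.732, 0.0, 249.881], [0.0, 352.732, 194.64], [0.0, 0.0, 1.0]], 'world_from_camera': [[0.77, 0.377, -0.515, -34.166], [-0.638, 0.449, -0.625, -692.381], [-0.004, 0.81, 0.586, 766.294], [0.0, 0.0, 0.0, 1.0]]}
side {'K': [[360.183, 0.0, 254.035], [0.0, 360.183, 195.285], [0.0, 0.0, 1.0]], 'world_from_camera': [[0.995, -0.048, 0.085, 582.791], [0.098, 0.477, -0.873, -880.145], [0.001, 0.877, 0.48, 605.909], [0.0, 0.0, 0.0, 1.0]]}
wrist {'K': [[337.43, 0.0, 256.178], [0.0, 337.43, 195.355], [0.0, 0.0, 1.0]], 'hand_eye': [[0.0, 0.953, 0.304, 84.234], [1.0, -0.0, -0.001, -0.207], [-0.001, 0.304, -0.953, -162.746], [0.0, 0.0, 0.0, 1.0]]}
```

View pics/scene0.png

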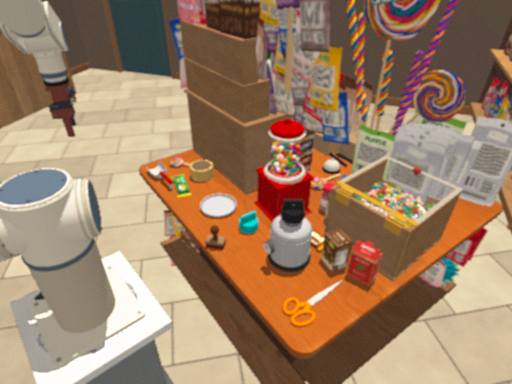

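View pics/side0.png

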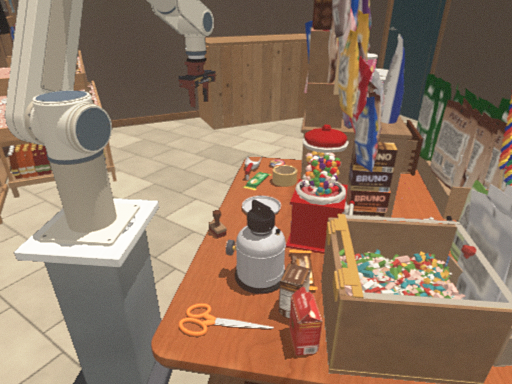

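The scene view shows the black cap at (292,210) on the tank (291,240), the dish at (217,205), and a teal cap-like thing at (249,222). The red gumball lid at (288,130) is part of the machine. The side view shows the tank at (261,250) with its black cap at (261,213), and the dish at (262,205) partly hidden behind it. The one that fits is the black cap on the tank, because it is black and sits on the neck. I'll confirm that in a crop and triangulate.

```bash
cat > h.py <<'E'
import numpy as np,cv2
def ray(d,uv,W=None):
    W=d["world_from_camera"] if W is None else W
    K=d["K"];v=np.array([(uv[0]-K[0,2])/K[0,0],-(uv[1]-K[1,2])/K[1,1],-1.])
    v=W[:3,:3]@v;return W[:3,3],v/np.linalg.norm(v)
def plane(d,uv,z,W=None):
    o,v=ray(d,uv,W);return o+v*(z-o[2])/v[2]
def tri(a,b):
    (o,v),(p,w)=a,b;A=np.c_[v,-w];t=np.linalg.lstsq(A,p-o,rcond=None)[0]
    x,y=o+v*t[0],p+w*t[1];return (x+y)/2,np.linalg.norm(x-y)
def wristW(s,d):
    from scipy.spatial.transform import Rotation as R
    q=s["orientation"];T=np.eye(4);T[:3,:3]=R.from_quat([q[1],q[2],q[3],q[0]]).as_matrix();T[:3,3]=s["ee_pos"];return T@d["hand_eye"]
def proj(d,P,W):
    c=np.linalg.inv(W)@np.r_[P,1];K=d["K"];return K[0,0]*c[0]/-c[2]+K[0,2],K[1,1]*-c[1]/-c[2]+K[1,2]
E
python3 - <<'E'
import pickle;from h import *
s,D=pickle.load(open("d0.pkl","rb"));S,Q=D["scene"],D["side"]
def blob(d,box):
    x0,y0,x1,y1=box;c=d["color"][y0:y1,x0:x1];m=(c.max(2)<75).astype(np.uint8)
    n,l,st,ce=cv2.connectedComponentsWithStats(m)
    for i in range(1,n):
        if st[i,4]>40:print(st[i]+[x0,y0,0,0,0],ce[i]+[x0,y0])
blob(S,(270,190,320,280));print();blob(Q,(225,190,300,300))
# dish: whiteish ellipse
c=S["color"][185:225,190:245].astype(int);m=((c.min(2)>120)).astype(np.uint8)
n,l,st,ce=cv2.connectedComponentsWithStats(m);i=1+st[1:,4].argmax()
k=max(cv2.findContours((l==i).astype(np.uint8),0,1)[0],key=len);e=cv2.fitEllipse(k);print("dish",e)
u=np.array(e[0])+[190,185];print(plane(S,u,12))
P=[plane(S,p[0]+[190,185],14) for p in k];(cc,rr)=cv2.minEnclosingCircle(np.array(P)[:,:2].astype(np.float32));print(cc,rr)
a=cv2.resize(S["color"][180:280,190:330],None,fx=4,fy=4,interpolation=2)
b=cv2.resize(Q["color"][190:310,220:300],None,fx=3.33,fy=3.33,interpolation=2)
W=np.zeros((400,800,3),np.uint8);W[:,:560]=a;b=b[:400,:240];W[:b.shape[0],560:560+b.shape[1]]=b
cv2.imwrite("pics/crop.png",W[:,:,::-1])
for n,a,b in(("gumtop",(288,122),(326,126)),("lidrim",(288,136),(326,146)),("redcarton",(366,243),(304,292)),):print(n,tri(ray(S,a),ray(Q,b)))
for n,u in(("stamp",(215,245)),("teal",(249,230))):print(n,plane(S,u,0))
E
```

```text
[282 200  22  25 473] [292.37420719 211.32346723]
[270 256  39  16 164] [287.91463415 266.28658537]

[247 200  27  32 633] [260.03475513 217.65402844]
[235 270  50  24 246] [255.94715447 286.6097561 ]
dish ((27.793806076049805, 19.59657096862793), (22.431652069091797, 36.38391876220703), 85.83787536621094)
[504.06725766 138.31644804  12.        ]
(504.0350646972656, 138.7144012451172) 67.2315673828125
gumtop (array([674.12994421, -12.72614417, 329.44459762]), np.float64(5.8556278665170325))
lidrim (array([679.88873077, -10.80755216, 278.95081462]), np.float64(1.9876181064633822))
redcarton (array([ 627.51575464, -366.12247672,  121.44223996]), np.float64(0.10475878217665764))
stamp [386.55397137 -10.7291531    0.        ]
teal [511.59490066 -24.62841727   0.        ]
```

View pics/crop.png

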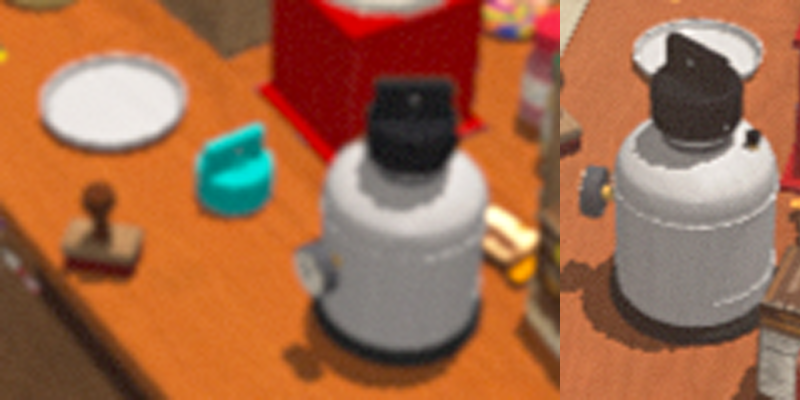

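The crop confirms it: the black cap with its straight bar sits on the steel tank, and the teal one is a decoy on the table. The bar ends show in the scene view at about (284.5,200)–(303.7,202) and in the side view at (254.5,201.4)–(272.5,212.5).

```bash
python3 - <<'E'
import pickle;from h import *
s,D=pickle.load(open("d0.pkl","rb"));S,Q=D["scene"],D["side"]
print("cap",tri(ray(S,(292.4,211.3)),ray(Q,(260,217.6))))
print("barA",tri(ray(S,(284.5,200)),ray(Q,(254.5,201.4))),"barB",tri(ray(S,(303.7,202)),ray(Q,(272.5,212.5))))
# foot: lowest pixel arc
for d,u in((S,(290,271.5)),(Q,(260.5,293.5))):
    p=plane(d,u,0);h=p-d["world_from_camera"][:3,3];h[2]=0;h/=np.linalg.norm(h);print("tank from foot",p+64*h)
W=wristW(s,D["wrist"]);print(np.round(W,2))
E
```

```text
cap (array([ 529.27709347, -189.20175494,  169.48712694]), np.float64(0.04352333097414394))
barA (array([ 515.41759838, -170.50162461,  201.86922496]), np.float64(2.7449949294264173)) barB (array([ 558.01288824, -201.14537044,  192.94462098]), np.float64(1.6514787198896577))
tank from foot [ 536.66571485 -193.84999188    0.        ]
tank from foot [ 532.69371589 -188.38589197    0.        ]
[[ 3.4000e-01 -9.0000e-01 -2.9000e-01  1.3053e+02]
 [ 9.4000e-01  3.2000e-01  1.0000e-01  6.1649e+02]
 [-0.0000e+00 -3.0000e-01  9.5000e-01  3.8468e+02]
 [ 0.0000e+00  0.0000e+00  0.0000e+00  1.0000e+00]]
```

```bash
echo '88 0 0 -100 0.2 | 88 0 0 -100 0.4 | 88 -566 -623 -100 2.4 | 88 -566 -623 -100 2.4 | 88 -566 -623 -100 2.4 | 88 -566 -623 -100 2.4 | 88 -566 -623 -100 2.4 | 88 -566 -623 -100 2.4 | 88 -566 -623 -100 2.4 | 88 -566 -623 -100 2.4 | 88 -566 -623 -100 2.4 | 88 -566 -623 -100 2.4 | 88 -566 -623 -100 2.4 | 88 -566 -623 -100 2.4 | 88 -566 -623 -100 2.4 | 88 -566 -623 -100 2.4 | 88 -566 -623 -100 2.4 | 88 -566 -623 -100 2.4 | 88 -566 -623 -100 2.4 | 88 -566 -623 -100 2.4' | python3 -m pendant 40
```

```text
time: 1.82
ee_pos: [498.6, -105.8, 320.9]
orientation: [-0.0, 0.981, 0.195, 0.0]
force: [1.0, 0.6, 0.7]
opening: 87.6
finger_force: 0.0
```

```bash
echo '88 0 85 0 0.12 | 88 0 85 0 0.25 | 88 0 85 0 0.37 | 88 0 85 0 0.5 | 88 0 85 0 0.62 | 88 0 85 0 0.75 | 88 0 85 0 0.87 | 88 0 85 0 1.0 | 88 0 85 0 1.016 | 88 0 85 0 1.016 | 88 0 85 0 1.016' | python3 -m pendant
python3 - <<'E'
from rig import r
import pickle;from h import *
s=r.read_state();d=r.snapshot("wrist");pickle.dump((s,d),open("w1.pkl","wb"))
print(s["ee_pos"],s["orientation"],s["joint_positions"],s["force"],s["wrist_torque"])
cv2.imwrite("pics/w1.png",d["color"][:,:,::-1])
E
```

```text
time: 2.73
ee_pos: [531.3, -181.9, 320.7]
orientation: [0.0, 0.953, -0.302, -0.0]
force: [-0.3, -0.6, 0.1]
opening: 88.0
finger_force: 0.0
[ 531.29274261 -181.85165356  320.73075994] [ 8.42555144e-06  9.53273540e-01 -3.02108492e-01 -1.33394288e-04] [-3.50959177e-01  2.29080435e-01  1.67164179e+00 -3.02112434e-05
  1.24113621e+00  1.83365439e+00] [-0.30809464 -0.64843787  0.07853252] [ 0.03802685  0.16046146 -0.03415766]
```

View pics/w1.png

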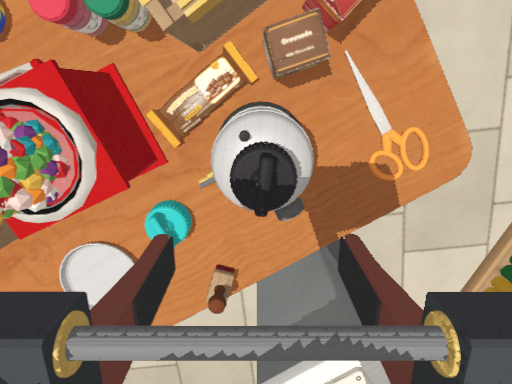

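The wrist view shows the tank at (263,160), the black cap's centre at about (264,177), and its bar running nearly vertical from (268,145) to (261,213).

```bash
python3 - <<'E'
import pickle;from h import *
s,d=pickle.load(open("w1.pkl","rb"));W=wristW(s,d);c=d["color"]
m=(c[125:225,215:315].max(2)<70).astype(np.uint8)
n,l,st,ce=cv2.connectedComponentsWithStats(m);i=1+st[1:,4].argmax();m=(l==i).astype(np.uint8)
k=max(cv2.findContours(m,0,1)[0],key=len)[:,0]+[215,125];print(st[i])
for z in(150,182.5):
    P=np.array([plane(d,p,z,W)[:2] for p in k],np.float32);print(z,cv2.minEnclosingCircle(P),cv2.fitEllipse(P))
np.set_printoptions(linewidth=200)
g=c.max(2);
a=cv2.resize(c[135:225,215:315],None,fx=6,fy=6,interpolation=2).astype(float);a=np.clip(a*2.5,0,255).astype(np.uint8)
cv2.imwrite("pics/w1c.png",a[:,:,::-1])
for P in((533,-189,207.5),(533,-189,182.5)):print(proj(d,P,W))
E
```

```text
[  15   17   67   74 3600]
150 ((522.7348022460938, -183.65042114257812), 38.83103942871094) ((523.6068725585938, -185.01467895507812), (66.20280456542969, 73.86328887939453), 55.66608428955078)
182.5 ((530.27099609375, -188.22036743164062), 35.04642868041992) ((531.05810546875, -189.45166015625), (59.75041198730469, 66.6642837524414), 55.66609573364258)
(np.float64(261.7655075849372), np.float64(184.38923747852337))
(np.float64(261.34852025332873), np.float64(176.9332552954987))
```

View pics/w1c.png

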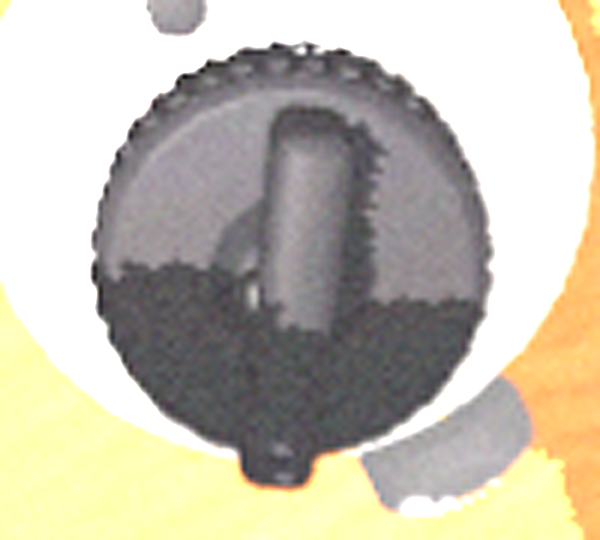

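```bash
python3 - <<'E'
import pickle;from h import *
s,d=pickle.load(open("w1.pkl","rb"));W=wristW(s,d)
f=lambda x,y,z=207.5:plane(d,(215+x/6-.4,135+y/6-.4),z,W)
A=f(313,135);B=f(278,480);v=A-B;print(A,B,np.linalg.norm(v),np.degrees(np.arctan2(v[1],v[0])),(A+B)/2)
for p in((271,140),(352,140),(243,470),(316,470)):print(p,f(*p))
# flat-top circle (rim of face at z 182.5) left,right,top
P=np.array([f(*p,182.5)[:2] for p in((98,265),(490,260),(130,170),(300,48),(450,150),(180,100),(410,95),(200,430),(390,430))],np.float32);print(cv2.fitEllipse(P),cv2.minEnclosingCircle(P))
E=s["ee_pos"];q=s["orientation"];a=2*np.arctan2(q[2],q[1]);print(np.degrees(a))
for C in((A+B)/2,(533,-189,0)):
    D=np.array(C)-E;print(D[0]*np.cos(a)+D[1]*np.sin(a),D[0]*np.sin(a)-D[1]*np.cos(a))
E
```

```text
[ 549.90341569 -205.82297074  207.5       ] [ 510.87583907 -172.70441087  207.5       ] 51.185845161844036 -40.31772972730052 [ 530.38962738 -189.2636908   207.5       ]
(271, 140) [ 552.66839384 -200.67790931  207.5       ]
(352, 140) [ 546.22408575 -209.83352118  207.5       ]
(243, 470) [ 515.08557841 -169.42859803  207.5       ]
(316, 470) [ 508.96942581 -178.11933873  207.5       ]
((530.5900268554688, -190.01695251464844), (58.747867584228516, 63.916358947753906), 54.309173583984375) ((531.291748046875, -190.7549591064453), 31.995786666870117)
-35.16857661884611
3.530953997560903 6.579230733662875
5.512949883660253 4.860140754082039
```

```bash
echo '60 4 6.6 20 0.085 | 50 4 6.6 50 0.085 | 40 4 6.6 80 0.085 | 30 4 6.6 105 0.085 | 30 4 6.6 120 0.085 | 30 4 6.6 128 0.085 | 30 4 6.6 132 0.085 | 30 4 6.6 134 0.085 | 30 4 6.6 134 0.085 | 30 4 6.6 134 0.085' | python3 -m pendant 5
python3 - <<'E'
from rig import r
import pickle;from h import *
s=r.read_state();d=r.snapshot("wrist");pickle.dump((s,d),open("w2.pkl","wb"))
print(s["ee_pos"],s["force"],s["wrist_torque"])
a=np.clip(d["color"][130:370,140:380].astype(float)*2,0,255).astype(np.uint8)
cv2.imwrite("pics/w2.png",cv2.resize(a,None,fx=2.5,fy=2.5)[:,:,::-1])
E
```

```text
time: 3.62
ee_pos: [531.5, -189.8, 187.9]
orientation: [0.0, 0.939, -0.344, 0.001]
force: [-0.5, 0.5, 0.6]
opening: 30.5
finger_force: 0.0
[ 531.54675065 -189.84667296  187.91439154] [-0.47387391  0.53774788  0.64218314] [ 0.07772981  0.11930825 -0.00766944]
```

View pics/w2.png

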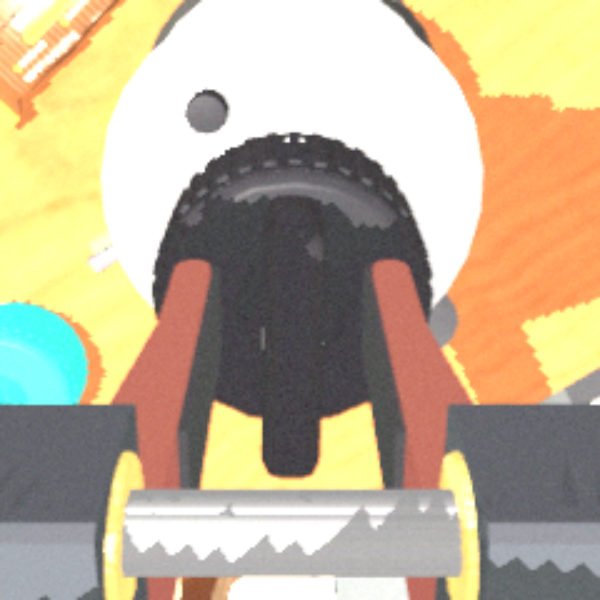

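The fingers straddle the bar, straight and centred (bar at crop x≈290, pads at 210 and 370). I'll go 3 mm lower and close.

```bash
echo '30 0 0 1.5 0 | 30 0 0 3 0 | 20 0 0 3 0 | 10 0 0 3 0 | 5 0 0 3 0 | 5 0 0 3 0 | 5 0 0 3 0 | 5 0 0 3 0' | python3 -m pendant 8; echo '0 0 0 0 0 | 0 0 0 0 0 | 0 0 0 0 0 | 0 0 0 0 0' | python3 -m pendant 55
cat > st.py <<'E'
from rig import r
import numpy as np
s=r.read_state();q=s["orientation"];print("t",round(s["time"],2),"yaw",round(np.degrees(2*np.arctan2(q[2],q[1])),2),"pos",np.round(s["ee_pos"],2),"F",np.round(s["force"],2),"M",np.round(s["wrist_torque"],3),"q6",round(s["joint_positions"][5],3))
E
python3 st.py
```

```text
time: 4.33
ee_pos: [530.9, -189.6, 183.9]
orientation: [-0.0, 0.939, -0.344, 0.0]
force: [0.2, 0.3, 0.8]
opening: 12.1
finger_force: 8.0
time: 4.67
ee_pos: [530.9, -189.6, 183.9]
orientation: [0.0, 0.939, -0.344, 0.0]
force: [0.8, 0.7, 0.7]
opening: 11.2
finger_force: 55.0
t 4.67 yaw -40.23 pos [ 530.88 -189.61  183.89] F [0.75 0.75 0.74] M [0.073 0.117 0.016] q6 1.909
```

```bash
echo '0 0 0 0 -0.02 | 0 0 0 0 -0.04 | 0 0 0 0 -0.06 | 0 0 0 0 -0.06' | python3 -m pendant; python3 st.py; echo '0 0 0 0 -0.03 | 0 0 0 0 -0.06 | 0 0 0 0 -0.09 | 0 0 0 0 -0.12 | 0 0 0 0 -0.15 | 0 0 0 0 -0.15' | python3 -m pendant ; python3 st.py
```

```text
time: 5.0
ee_pos: [530.9, -189.6, 183.9]
orientation: [-0.0, 0.949, -0.315, 0.0]
force: [0.6, 0.4, -0.3]
opening: 11.7
finger_force: 55.0
t 5.0 yaw -36.7 pos [ 530.9  -189.57  183.89] F [ 0.59  0.39 -0.28] M [ 0.03   0.061 -0.016] q6 1.847
time: 5.5
ee_pos: [530.9, -189.6, 183.9]
orientation: [-0.0, 0.97, -0.243, 0.0]
force: [0.6, 0.3, 0.5]
opening: 11.3
finger_force: 55.0
t 5.5 yaw -28.13 pos [ 530.87 -189.55  183.88] F [0.56 0.35 0.54] M [0.142 0.109 0.026] q6 1.698
```

```bash
for i in 1 2 3; do echo '0 0 0 0 -0.015 | 0 0 0 0 -0.03' | python3 -m pendant | grep time; python3 st.py; done
```

```text
time: 5.67
t 5.67 yaw -26.45 pos [ 530.88 -189.55  183.88] F [1.11 0.82 0.63] M [ 0.111  0.059 -0.095] q6 1.668
time: 5.83
t 5.83 yaw -24.7 pos [ 530.85 -189.58  183.88] F [0.59 1.7  0.18] M [ 0.17   0.121 -0.12 ] q6 1.638
time: 6.0
t 6.0 yaw -22.97 pos [ 530.82 -189.59  183.85] F [-0.19  0.56  0.35] M [ 0.159  0.083 -0.086] q6 1.607
```

```bash
cat >> st.py <<'E'
import sys;sys.exit(abs(s["wrist_torque"][2])>0.17)
E
echo '0 0 0 0 -0.012 | 0 0 0 0 -0.025' | python3 -m pendant >/dev/null; python3 st.py && echo '0 0 0 0 -0.012 | 0 0 0 0 -0.025' | python3 -m pendant >/dev/null && python3 st.py && echo '0 0 0 0 -0.012 | 0 0 0 0 -0.025' | python3 -m pendant >/dev/null && python3 st.py && echo '0 0 0 0 -0.012 | 0 0 0 0 -0.025' | python3 -m pendant >/dev/null && python3 st.py && echo '0 0 0 0 -0.012 | 0 0 0 0 -0.025' | python3 -m pendant >/dev/null && python3 st.py
```

```text
t 6.17 yaw -21.55 pos [ 530.84 -189.59  183.89] F [1.02 0.77 0.71] M [ 0.121  0.153 -0.091] q6 1.583False
```

```bash
sed -i 's/sys.exit(\(.*\))$/sys.exit(int(\1))/' st.py
echo '0 0 0 0 -0.012 | 0 0 0 0 -0.025' | python3 -m pendant >/dev/null; python3 st.py && echo '0 0 0 0 -0.012 | 0 0 0 0 -0.025' | python3 -m pendant >/dev/null && python3 st.py && echo '0 0 0 0 -0.012 | 0 0 0 0 -0.025' | python3 -m pendant >/dev/null && python3 st.py && echo '0 0 0 0 -0.012 | 0 0 0 0 -0.025' | python3 -m pendant >/dev/null && python3 st.py && echo '0 0 0 0 -0.012 | 0 0 0 0 -0.025' | python3 -m pendant >/dev/null && python3 st.py
```

```text
t 6.33 yaw -20.11 pos [ 530.83 -189.6   183.87] F [-0.37  1.81  1.19] M [ 0.141  0.152 -0.121] q6 1.558
t 6.5 yaw -18.68 pos [ 530.83 -189.62  183.88] F [-0.64  0.65  0.79] M [ 0.142  0.142 -0.104] q6 1.533
t 6.67 yaw -17.24 pos [ 530.84 -189.62  183.89] F [-0.11  0.35  1.34] M [ 0.134  0.111 -0.087] q6 1.508
t 6.83 yaw -15.81 pos [ 530.82 -189.61  183.87] F [ 0.41 -0.04  1.38] M [ 0.098  0.158 -0.101] q6 1.483
t 7.0 yaw -14.38 pos [ 530.84 -189.58  183.88] F [0.49 0.16 2.  ] M [ 0.121  0.134 -0.12 ] q6 1.458
```

```bash

echo '0 0 0 0 -0.012 | 0 0 0 0 -0.025' | python3 -m pendant >/dev/null; python3 st.py && echo '0 0 0 0 -0.012 | 0 0 0 0 -0.025' | python3 -m pendant >/dev/null && python3 st.py && echo '0 0 0 0 -0.012 | 0 0 0 0 -0.025' | python3 -m pendant >/dev/null && python3 st.py && echo '0 0 0 0 -0.012 | 0 0 0 0 -0.025' | python3 -m pendant >/dev/null && python3 st.py && echo '0 0 0 0 -0.012 | 0 0 0 0 -0.025' | python3 -m pendant >/dev/null && python3 st.py && echo '0 0 0 0 -0.012 | 0 0 0 0 -0.025' | python3 -m pendant >/dev/null && python3 st.py
```

```text
t 7.17 yaw -12.96 pos [ 530.83 -189.39  183.85] F [0.18 2.78 1.64] M [ 0.478  0.143 -0.258] q6 1.433
```

First stop felt at yaw −13° (27° turned, 0.26 N m). Now I'll ease off slightly and push down.

```bash

echo '0 0 0 0 0.01 | 0 0 0 0.7 0.01 | 0 0 0 1.4 0.01 | 0 0 0 2.1 0.01 | 0 0 0 2.8 0.01 | 0 0 0 2.8 0.01' | python3 -m pendant >/dev/null; python3 st.py;  echo '0 0 0 0.8 0 | 0 0 0 1.6 0 | 0 0 0 2.4 0 | 0 0 0 2.4 0' | python3 -m pendant ; python3 st.py
```

```text
t 7.67 yaw -13.59 pos [ 530.87 -189.43  181.56] F [-0.61  3.06  8.16] M [ 0.586  0.456 -0.007] q6 1.444
time: 8.0
ee_pos: [530.9, -189.4, 179.5]
orientation: [-0.0, 0.993, -0.118, 0.0]
force: [-2.4, 3.3, 10.6]
opening: 11.7
finger_force: 55.0
t 8.0 yaw -13.59 pos [ 530.93 -189.44  179.51] F [-2.39  3.25 10.63] M [0.661 0.728 0.039] q6 1.444
```

```bash

echo '0 0 0 0.6 0 | 0 0 0 1.2 0 | 0 0 0 1.2 0' | python3 -m pendant >/dev/null; python3 st.py; echo '0 0 0 0 -0.01 | 0 0 0 0 -0.02' | python3 -m pendant >/dev/null; python3 st.py &&  echo '0 0 0 0 -0.012 | 0 0 0 0 -0.025' | python3 -m pendant >/dev/null; python3 st.py
```

```text
t 8.25 yaw -13.59 pos [ 530.93 -189.45  178.51] F [-3.12  3.25 12.51] M [0.665 0.761 0.06 ] q6 1.444
t 8.42 yaw -12.43 pos [ 530.96 -189.43  178.62] F [-3.12  3.24 12.23] M [ 0.648  0.727 -0.128] q6 1.424
t 8.58 yaw -11.0 pos [ 531.08 -189.54  178.7 ] F [-2.96  2.19 11.48] M [ 0.638  0.655 -0.122] q6 1.399
```

```bash

echo '0 0 0 0 -0.02 | 0 0 0 0 -0.04 | 0 0 0 0 -0.06' | python3 -m pendant >/dev/null; python3 st.py &&  echo '0 0 0 0 -0.02 | 0 0 0 0 -0.04 | 0 0 0 0 -0.06' | python3 -m pendant >/dev/null && python3 st.py  &&  echo '0 0 0 0 -0.02 | 0 0 0 0 -0.04 | 0 0 0 0 -0.06' | python3 -m pendant >/dev/null && python3 st.py  &&  echo '0 0 0 0 -0.02 | 0 0 0 0 -0.04 | 0 0 0 0 -0.06' | python3 -m pendant >/dev/null && python3 st.py  &&  echo '0 0 0 0 -0.02 | 0 0 0 0 -0.04 | 0 0 0 0 -0.06' | python3 -m pendant >/dev/null && python3 st.py &&  echo '0 0 0 0 -0.02 | 0 0 0 0 -0.04 | 0 0 0 0 -0.06' | python3 -m pendant >/dev/null && python3 st.py
```

```text
t 8.83 yaw -7.53 pos [ 531.23 -189.6   178.73] F [-2.15  2.62 11.87] M [ 0.571  0.616 -0.151] q6 1.338
t 9.08 yaw -4.09 pos [ 531.37 -189.69  178.79] F [-2.03  3.43 12.1 ] M [ 0.464  0.584 -0.133] q6 1.278
t 9.33 yaw -0.66 pos [ 531.51 -189.77  178.84] F [-2.27  2.28 11.75] M [ 0.511  0.532 -0.189] q6 1.218
```

```bash
sed -i 's/>0.17/>0.22/' st.py
echo '0 0 0 0 -0.015 | 0 0 0 0 -0.03' | python3 -m pendant >/dev/null; python3 st.py &&  echo '0 0 0 0 -0.02 | 0 0 0 0 -0.04 | 0 0 0 0 -0.06' | python3 -m pendant >/dev/null && python3 st.py  &&  echo '0 0 0 0 -0.02 | 0 0 0 0 -0.04 | 0 0 0 0 -0.06' | python3 -m pendant >/dev/null && python3 st.py  &&  echo '0 0 0 0 -0.02 | 0 0 0 0 -0.04 | 0 0 0 0 -0.06' | python3 -m pendant >/dev/null && python3 st.py  &&  echo '0 0 0 0 -0.02 | 0 0 0 0 -0.04 | 0 0 0 0 -0.06' | python3 -m pendant >/dev/null && python3 st.py &&  echo '0 0 0 0 -0.02 | 0 0 0 0 -0.04 | 0 0 0 0 -0.06' | python3 -m pendant >/dev/null && python3 st.py
```

```text
t 9.5 yaw 1.04 pos [ 531.59 -189.77  178.87] F [-2.02  2.71 11.01] M [ 0.504  0.415 -0.186] q6 1.189
t 9.75 yaw 4.48 pos [ 531.71 -189.66  178.88] F [-1.    3.37 12.4 ] M [ 0.623  0.411 -0.189] q6 1.128
t 10.0 yaw 7.91 pos [ 531.8  -189.5   178.92] F [-0.98  4.21 12.31] M [ 0.767  0.343 -0.227] q6 1.068
```

```bash

echo '0 0 -0.2 0 -0.01 | 0 0 -0.4 0 -0.025' | python3 -m pendant >/dev/null; python3 st.py; echo '0 0 -0.2 0 -0.01 | 0 0 -0.4 0 -0.025' | python3 -m pendant >/dev/null; python3 st.py
```

```text
t 10.17 yaw 9.33 pos [ 531.89 -189.38  178.99] F [-1.26  1.98 11.73] M [ 0.389  0.359 -0.223] q6 1.044
t 10.33 yaw 10.77 pos [ 531.9  -189.27  179.03] F [-1.34  0.83 11.81] M [ 0.174  0.328 -0.206] q6 1.02
```

```bash
sed -i 's/>0.22/>0.27/' st.py
echo '0 0 0 0 -0.015 | 0 0 0 0 -0.03 | 0 0 0 0 -0.05' | python3 -m pendant >/dev/null; python3 st.py &&  echo '0 0 0 0 -0.015 | 0 0 0 0 -0.03 | 0 0 0 0 -0.05' | python3 -m pendant >/dev/null && python3 st.py  &&  echo '0 0 0 0 -0.015 | 0 0 0 0 -0.03 | 0 0 0 0 -0.05' | python3 -m pendant >/dev/null && python3 st.py && echo '0 0 0 0 -0.012 | 0 0 0 0 -0.025' | python3 -m pendant >/dev/null && python3 st.py && echo '0 0 0 0 -0.012 | 0 0 0 0 -0.025' | python3 -m pendant >/dev/null && python3 st.py && echo '0 0 0 0 -0.012 | 0 0 0 0 -0.025' | python3 -m pendant >/dev/null && python3 st.py
```

```text
t 10.58 yaw 13.64 pos [ 531.92 -189.18  179.05] F [-0.72  1.73 11.13] M [ 0.413  0.243 -0.164] q6 0.97
t 10.83 yaw 16.51 pos [ 531.92 -189.12  179.03] F [-0.93  2.79 11.58] M [ 0.427  0.321 -0.158] q6 0.92
t 11.08 yaw 19.37 pos [ 531.9  -189.13  179.02] F [ 0.13  2.31 11.2 ] M [ 0.409  0.246 -0.237] q6 0.87
t 11.25 yaw 20.8 pos [ 531.9  -189.1   179.01] F [-1.66  1.94 12.3 ] M [ 0.437  0.25  -0.168] q6 0.845
t 11.42 yaw 22.22 pos [ 531.87 -189.06  179.02] F [-0.21  2.85 11.88] M [ 0.568  0.298 -0.169] q6 0.82
t 11.58 yaw 23.65 pos [ 531.82 -188.94  178.99] F [-1.46  3.31 12.41] M [ 0.579  0.303 -0.252] q6 0.795
```

```bash

echo '0 0 0 0 -0.008 | 0 0 0 0 -0.015' | python3 -m pendant >/dev/null; python3 st.py && echo '0 0 0 0 -0.008 | 0 0 0 0 -0.015' | python3 -m pendant >/dev/null && python3 st.py && echo '0 0 0 0 -0.008 | 0 0 0 0 -0.015' | python3 -m pendant >/dev/null && python3 st.py && echo '0 0 0 0 -0.008 | 0 0 0 0 -0.015' | python3 -m pendant >/dev/null && python3 st.py
```

```text
t 11.75 yaw 24.49 pos [ 531.77 -188.85  178.99] F [-0.35  3.18 13.16] M [ 0.732  0.401 -0.299] q6 0.78
```

```bash

echo '0 0 0 0 -0.006 | 0 0 0 0 -0.006' | python3 -m pendant >/dev/null; python3 st.py; echo '0 0 0 0 -0.006 | 0 0 0 0 -0.006' | python3 -m pendant >/dev/null; python3 st.py
```

```text
t 11.92 yaw 24.83 pos [ 531.71 -188.79  178.97] F [-0.61  4.   12.02] M [ 0.693  0.394 -0.252] q6 0.774
t 12.08 yaw 25.16 pos [ 531.67 -188.74  178.96] F [-1.7   4.3  11.51] M [ 0.765  0.411 -0.32 ] q6 0.768
```

```bash

echo '0 0 0 0 -0.007 | 0 0 0 0 -0.007' | python3 -m pendant >/dev/null; python3 st.py; echo '0 0 0 0 0.0 | 0 0 0 0 0' | python3 -m pendant >/dev/null; python3 st.py
```

```text
t 12.25 yaw 25.56 pos [ 531.59 -188.65  178.95] F [-1.43  3.54 13.2 ] M [ 0.779  0.464 -0.31 ] q6 0.761
t 12.42 yaw 25.55 pos [ 531.6  -188.62  178.95] F [-1.49  4.71 12.54] M [ 0.798  0.425 -0.321] q6 0.762
```

```bash

echo '0 0.2 -0.4 0 0 | 0 0.2 -0.4 0 0' | python3 -m pendant >/dev/null; python3 st.py; echo '0 0 0 0 -0.01 | 0 0 0 0 -0.01' | python3 -m pendant >/dev/null; python3 st.py;
python3 - <<'E'
from rig import r
from h import *
d=r.snapshot("wrist")
a=np.clip(d["color"][130:370,140:380].astype(float)*2,0,255).astype(np.uint8)
cv2.imwrite("pics/w3.png",cv2.resize(a,None,fx=2.5,fy=2.5)[:,:,::-1])
E
```

```text
t 12.58 yaw 25.56 pos [ 531.6  -188.55  178.94] F [-0.8   2.41 11.58] M [ 0.46   0.536 -0.317] q6 0.762
t 12.75 yaw 26.15 pos [ 531.5  -188.41  178.93] F [-1.38  2.89 12.49] M [ 0.659  0.556 -0.336] q6 0.752
```

View pics/w3.png

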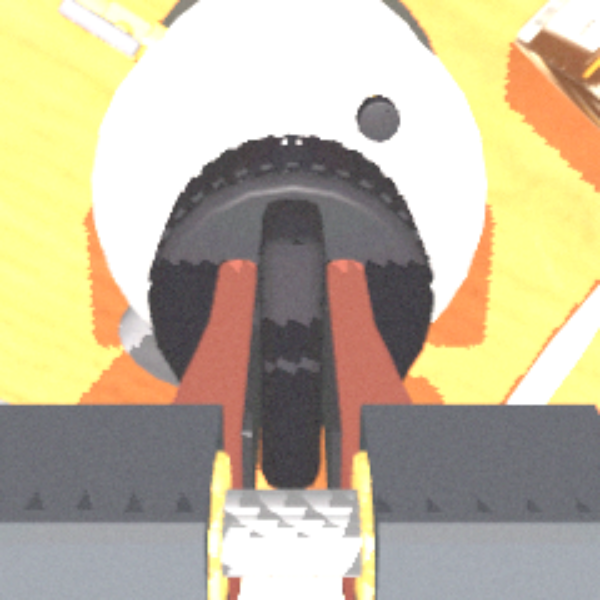

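The picture shows the bar still parallel between the pads (crop x 262–325), so the cap has turned with the tool. One small confirmation of the second stop.

```bash

echo '0 0 0 0 -0.01 | 0 0 0 0 -0.01' | python3 -m pendant ; python3 st.py; echo '0 0 0 0 0.006 | 0 0 0 0 0.006' | python3 -m pendant >/dev/null; python3 st.py;
```

```text
time: 12.97
ee_pos: [531.4, -188.3, 178.9]
orientation: [0.0, 0.973, 0.231, 0.001]
force: [-1.0, 3.6, 12.4]
opening: 11.9
finger_force: 55.0
t 12.97 yaw 26.71 pos [ 531.44 -188.28  178.94] F [-0.98  3.63 12.39] M [ 0.735  0.631 -0.38 ] q6 0.742
t 13.13 yaw 26.34 pos [ 531.45 -188.3   178.93] F [-1.17  2.86 12.36] M [ 0.724  0.583 -0.296] q6 0.749
```

Second stop reached (39° on, 0.38 N m). Now I'll lift gently and watch the force.

```bash

echo '0 0 0 -1 0 | 0 0 0 -2 0 | 0 0 0 -3 0 | 0 0 0 -4 0 | 0 0 0 -4 0' | python3 -m pendant >/dev/null; python3 st.py; echo '0 0 0 -0.7 0 | 0 0 0 -1.5 0 | 0 0 0 -1.5 0' | python3 -m pendant >/dev/null; python3 st.py;echo '0 0 0 -0.7 0 | 0 0 0 -1.5 0 | 0 0 0 -1.5 0' | python3 -m pendant >/dev/null; python3 st.py
```

```text
t 13.55 yaw 26.39 pos [ 531.19 -188.23  181.81] F [1.77 4.62 6.51] M [ 0.765 -0.154 -0.225] q6 0.748
t 13.8 yaw 26.4 pos [ 530.99 -188.22  182.97] F [2.81 3.86 2.72] M [ 0.772 -0.371 -0.161] q6 0.748
t 14.05 yaw 26.4 pos [ 530.75 -188.3   184.26] F [3.83 3.54 0.47] M [ 0.601 -0.488 -0.228] q6 0.748
```

```bash

echo '0 0.5 -0.2 -0.5 0 | 0 0.5 -0.2 -1 0 | 0 0.5 -0.2 -2 0 | 0 0.5 -0.2 -2 0' | python3 -m pendant >/dev/null; python3 st.py; echo '0 0 0 -1 0 | 0 0 0 -2 0 | 0 0 0 -2 0' | python3 -m pendant >/dev/null; python3 st.py
```

```text
t 14.38 yaw 26.4 pos [ 530.71 -188.21  186.29] F [ 1.31 -0.1  -0.24] M [-0.059 -0.146 -0.238] q6 0.749
t 14.63 yaw 26.41 pos [ 530.52 -188.22  188.26] F [-0.28 -2.06 -4.36] M [-0.454  0.018 -0.238] q6 0.749
```

```bash

echo '0 0 0.2 0 0.01 | 0 0 0.2 0 0.015 | 0 0 0.2 0 0.015' | python3 -m pendant >/dev/null; python3 st.py; echo '0 0 0 -0.5 0 | 0 0 0 -1 0 | 0 0 0 -1 0' | python3 -m pendant >/dev/null; python3 st.py
```

```text
t 14.88 yaw 25.53 pos [ 530.7  -188.15  188.49] F [-0.81 -1.5  -2.71] M [-0.354  0.335 -0.063] q6 0.764
t 15.13 yaw 25.55 pos [ 531.08 -187.99  189.62] F [-1.92 -0.41 -2.85] M [-0.108  0.394 -0.081] q6 0.763
```

```bash

echo '0 0 0 -2 0 | 0 0 0 -4 0 | 0 0 0 -6 0 | 0 0 0 -6 0' | python3 -m pendant >/dev/null; python3 st.py; echo '0 0 0 -4 0 | 0 0 0 -8 0 | 0 0 0 -12 0 | 0 0 0 -16 0 | 0 0 0 -20 0' | python3 -m pendant >/dev/null; python3 st.py; echo '0 0 0 -40 0 | 0 0 0 -80 0 | 0 0 0 -80 0 | 0 0 0 -80 0' | python3 -m pendant; python3 st.py
```

```text
t 15.47 yaw 25.55 pos [ 531.69 -188.22  196.25] F [ 0.18  0.23 -1.35] M [-0.033  0.17  -0.027] q6 0.763
t 15.88 yaw 25.54 pos [ 531.26 -188.16  216.05] F [ 0.8  -0.02 -1.24] M [-0.026  0.172 -0.014] q6 0.763
time: 16.22
ee_pos: [532.6, -188.7, 298.3]
orientation: [0.002, 0.975, 0.221, 0.002]
force: [0.5, -0.7, -1.6]
opening: 11.6
finger_force: 55.0
t 16.22 yaw 25.54 pos [ 532.56 -188.66  298.26] F [ 0.53 -0.67 -1.59] M [-0.057  0.131 -0.024] q6 0.763
```

```bash
python3 - <<'E'
from rig import r
import pickle;from h import *
s,D=pickle.load(open("d0.pkl","rb"));S=D["scene"]
for u in((191,152),(247,188),(272,176),(260,190),(258,178),(320,205)):print(u,plane(S,u,0))
d=r.snapshot("scene");cv2.imwrite("pics/s4.png",cv2.resize(d["color"][70:300,140:360],None,fx=2.6,fy=2.6,interpolation=2)[:,:,::-1])
s=r.read_state();q=s["orientation"];a=2*np.arctan2(q[2],q[1]);v=np.array([504,138.5])-s["ee_pos"][:2]
print(v[0]*np.cos(a)+v[1]*np.sin(a),v[0]*np.sin(a)-v[1]*np.cos(a))
E
```

```text
(191, 152) [644.752685   542.46523676   0.        ]
(247, 188) [658.12478546 164.82765376   0.        ]
(272, 176) [787.79268669 165.62224764   0.        ]
(260, 190) [687.34156123 123.07839453   0.        ]
(258, 178) [735.4507335  190.52692517   0.        ]
(320, 205) [790.01256905 -83.93597069   0.        ]
116.25803613574956 -306.4927598693532
```

View pics/s4.png

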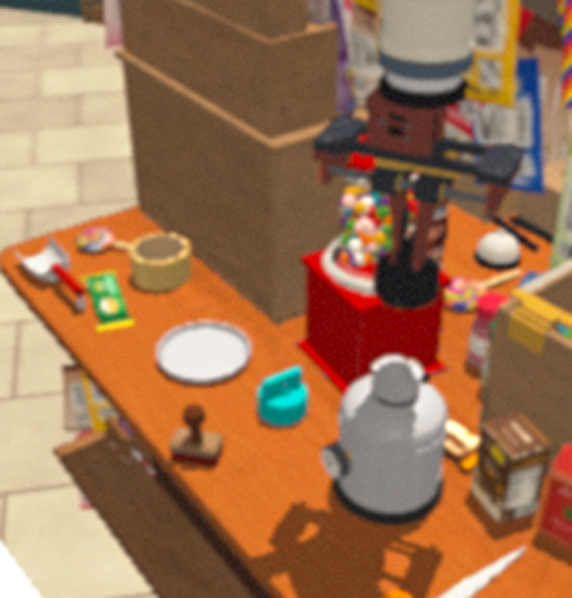

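The scene view shows the cap held clear in the gripper, the open neck, the undisturbed dish at crop (204,350), and the crate corner 150 mm beyond the dish. Carrying it over.

```bash

echo '0 6 -15 0 0 | 0 17 -45 0 0 | 0 31 -82 0 0 | 0 46 -120 0 0 | 0 60 -158 0 0 | 0 74 -196 0 0 | 0 89 -234 0 0 | 0 101 -268 0 0 | 0 110 -290 0 0 | 0 115 -302 0 0 | 0 116.3 -306.5 0 0 | 0 116.3 -306.5 20 0 | 0 116.3 -306.5 50 0 | 0 116.3 -306.5 80 0 | 0 116.3 -306.5 100 0 | 0 116.3 -306.5 110 0 | 0 116.3 -306.5 110 0 | 0 116.3 -306.5 110 0' | python3 -m pendant; python3 - <<'E'
from rig import r
import pickle;from h import *
s=r.read_state();d=r.snapshot("wrist");S=r.snapshot("scene");pickle.dump((s,d,S),open("w5.pkl","wb"))
cv2.imwrite("pics/w5.png",d["color"][:,:,::-1])
W=wristW(s,d);print(proj(d,(504,138.5,14),W))
E
```

```text
time: 17.77
ee_pos: [504.1, 137.8, 185.4]
orientation: [0.0, 0.975, 0.221, -0.0]
force: [0.5, -0.2, -0.6]
opening: 12.0
finger_force: 55.0
(np.float64(255.64478688451354), np.float64(173.70754060112185))
```

View pics/w5.png

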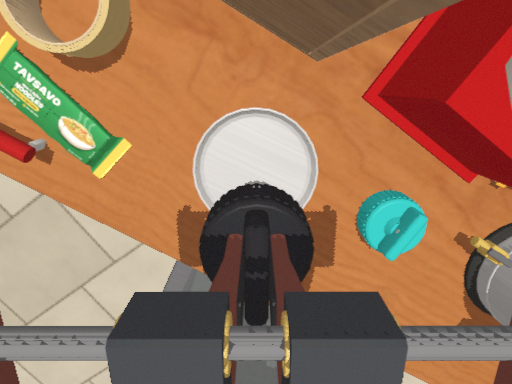

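```bash
python3 - <<'E'
import pickle;from h import *
s,d,S=pickle.load(open("w5.pkl","rb"));W=wristW(s,d)
c=d["color"].astype(int);m=((c.max(2)-c.min(2)<40)&(c.min(2)>85)).astype(np.uint8)[95:235,180:330]
m=cv2.morphologyEx(m,2,np.ones((3,3),np.uint8))
n,l,st,ce=cv2.connectedComponentsWithStats(m);i=1+st[1:,4].argmax();print(st[i])
k=max(cv2.findContours((l==i).astype(np.uint8),0,1)[0],key=len)[:,0]+[180,95]
k=k[(k[:,1]<183)]
P=np.array([plane(d,p,14,W)[:2] for p in k])
from scipy.optimize import least_squares
f=least_squares(lambda q:np.hypot(*(P-q[:2]).T)-q[2],[504,138,64],loss="soft_l1");print(f.x)
C=f.x[:2];E=s["ee_pos"];q=s["orientation"];a=2*np.arctan2(q[2],q[1])
# cap centre: skirt lower edge, left/right of cap at row 240: (200.5,313)
v=C-E[:2];print(v[0]*np.cos(a)+v[1]*np.sin(a),v[0]*np.sin(a)-v[1]*np.cos(a))
E
```

```text
[  13   13  125  101 9014]
[505.97427381 140.06621266  62.75410933]
2.668561294451819 -1.2567938694993641
```

```bash

echo '0 1.5 -1.2 20 0 | 0 2.5 -2.3 50 0 | 0 2.5 -2.3 80 0 | 0 2.5 -2.3 105 0 | 0 2.5 -2.3 125 0 | 0 2.5 -2.3 135 0 | 0 2.5 -2.3 140 0 | 0 2.5 -2.3 143 0 | 0 2.5 -2.3 143 0 | 0 2.5 -2.3 143 0' | python3 -m pendant >/dev/null; python3 st.py; echo '0 0 0 1 0 | 0 0 0 2 0 | 0 0 0 3 0 | 0 0 0 3 0' | python3 -m pendant >/dev/null; python3 st.py; echo '0 0 0 0.5 0 | 0 0 0 1 0 | 0 0 0 1 0' | python3 -m pendant >/dev/null; python3 st.py
```

```text
t 18.7 yaw 25.54 pos [506.2  141.94  43.6 ] F [-0.76 -0.59 -1.64] M [-0.045  0.082 -0.023] q6 1.376
t 19.03 yaw 25.55 pos [505.27 141.73  39.62] F [-1.13  0.18 -1.65] M [-0.024  0.11   0.003] q6 1.376
t 19.28 yaw 25.54 pos [505.16 141.69  38.36] F [ 0.27 -0.1  -2.42] M [-0.016  0.168 -0.028] q6 1.376
```

```bash
sed -i '$d' st.py; echo 'import sys;sys.exit(int(s["force"][2]>1.0))'>>st.py
echo '0 0 0 0.4 0 | 0 0 0 0.4 0 | 0 0 0 0.4 0' | python3 -m pendant >/dev/null; python3 st.py && echo '0 0 0 0.4 0 | 0 0 0 0.4 0 | 0 0 0 0.4 0' | python3 -m pendant >/dev/null && python3 st.py && echo '0 0 0 0.4 0 | 0 0 0 0.4 0 | 0 0 0 0.4 0' | python3 -m pendant >/dev/null && python3 st.py && echo '0 0 0 0.4 0 | 0 0 0 0.4 0 | 0 0 0 0.4 0' | python3 -m pendant >/dev/null && python3 st.py && echo '0 0 0 0.4 0 | 0 0 0 0.4 0 | 0 0 0 0.4 0' | python3 -m pendant >/dev/null && python3 st.py && echo '0 0 0 0.4 0 | 0 0 0 0.4 0 | 0 0 0 0.4 0' | python3 -m pendant >/dev/null && python3 st.py
```

```text
t 19.53 yaw 25.55 pos [505.17 141.71  37.99] F [ 0.78  0.1  -1.34] M [-0.04   0.102 -0.031] q6 1.376
t 19.78 yaw 25.54 pos [505.2  141.67  37.64] F [ 0.33 -0.   -1.27] M [-0.044  0.168 -0.069] q6 1.376
t 20.03 yaw 25.54 pos [505.2  141.69  37.24] F [-0.63 -0.27 -1.89] M [-0.049  0.063 -0.006] q6 1.376
t 20.28 yaw 25.55 pos [505.16 141.72  36.84] F [-0.4  -0.01 -1.33] M [-0.055  0.129  0.077] q6 1.376
t 20.53 yaw 25.55 pos [505.27 141.74  36.65] F [-1.43 -0.11  1.43] M [-0.064  0.272 -0.018] q6 1.376
```

```bash

echo '0 0 0 0 0 | 0 0 0 0 0 | 0 0 0 0 0' | python3 -m pendant 4 >/dev/null; python3 st.py; echo '13 0 0 0 0 | 15 0 0 0 0 | 18 0 0 0 0 | 22 0 0 0 0 | 30 0 0 0 0 | 36 0 0 0 0 | 36 0 0 0 0 | 36 0 0 -5 0 | 36 0 0 -15 0 | 36 0 0 -35 0 | 36 0 0 -70 0 | 36 0 0 -110 0 | 36 0 0 -150 0 | 36 0 0 -150 0 | 36 0 0 -150 0 | 36 0 0 -150 0' | python3 -m pendant; python3 - <<'E'
from rig import r
import pickle;from h import *
s=r.read_state();d=r.snapshot("wrist");S=r.snapshot("scene");pickle.dump((s,d,S),open("w6.pkl","wb"))
w=d["color"][:, :];b=cv2.resize(S["color"][180:280,180:330],(288*2//2,192),interpolation=2)
W=np.zeros((384,800,3),np.uint8);W[:,:512]=w;W[:192,512:]=b
cv2.imwrite("pics/w6.png",W[:,:,::-1])
Wm=wristW(s,d);c=d["color"].astype(int)
m=((c.max(2)-c.min(2)<40)&(c.min(2)>85)).astype(np.uint8)
m=cv2.morphologyEx(m,2,np.ones((3,3),np.uint8))[:290]
n,l,st,ce=cv2.connectedComponentsWithStats(m)
for i in range(1,n):
    if st[i,4]>800:print(st[i])
E
```

```text
t 20.78 yaw 25.54 pos [505.26 141.73  36.62] F [-0.88 -0.53  4.08] M [-0.034  0.364 -0.016] q6 1.376
time: 22.12
ee_pos: [504.9, 141.6, 186.8]
orientation: [0.0, 0.975, 0.221, 0.0]
force: [-0.2, 0.2, -1.1]
opening: 36.1
finger_force: 0.0
[ 197  110  124  122 8453]
[    0   174   190   116 13185]
[478 252  34  38 966]
```

View pics/w6.png

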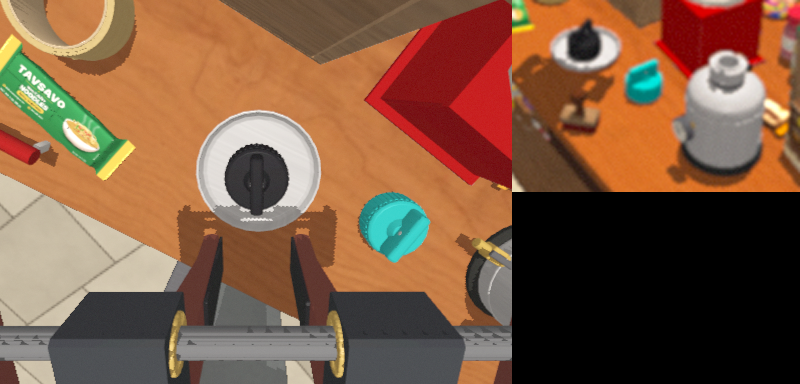

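The cap stands handle up in the dish: dish centre (258.5,171), cap centre (256.5,177) in pixels, and the cap stands higher. Checking how well it is centred.

```bash
python3 - <<'E'
import pickle;from h import *
from scipy.optimize import least_squares
s,d,S=pickle.load(open("w6.pkl","rb"));W=wristW(s,d);c=d["color"].astype(int)
def fit(m,z,x0,y0,lim,r0):
    n,l,st,ce=cv2.connectedComponentsWithStats(m.astype(np.uint8));i=1+st[1:,4].argmax()
    k=max(cv2.findContours((l==i).astype(np.uint8),0,1)[0],key=len)[:,0]+[x0,y0];k=k[k[:,1]<lim]
    P=np.array([plane(d,p,z,W)[:2] for p in k]);return least_squares(lambda q:np.hypot(*(P-q[:2]).T)-q[2],[505,140,r0],loss="soft_l1").x
a=c[100:240,185:335];print("dish",fit((a.max(2)-a.min(2)<40)&(a.min(2)>85),14,185,100,205,64))
b=c[130:225,215:300];print("cap",fit(b.max(2)<75,35.5,215,130,200,32),"lower",fit(b.max(2)<75,3,215,130,165,32))
E
```

```text
dish [505.72053343 139.89599679  62.96810966]
cap [507.00551669 142.84877531  30.49267007] lower [502.14834648 140.57644882  31.39614028]
```

```bash
python3 -c "
from rig import r
print(r.finish_job())"
```

```text
the job is handed in; nothing more can be done
None
```

The tank is open: the black cap was turned past both stops at 0.38 N m or less on the readings, lifted off and set handle up in the drip dish about 3 mm off centre; I saw nothing else moved, and the job is handed in at about 22 s.

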